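# Take the dial padlock off the sample lock box

### The job

Take the dial padlock off the hasp of the steel lock box: turn its dial anticlockwise to the stop, then clockwise two clicks, and pull the lock body back until the shackle is fully open. Then bring the open gap to the staple and lift the padlock straight off, leaving the things around where they are. The program finishes while still holding the padlock still and level in the gripper, open and well clear of the box, some 10 cm above its top.

Things in the scene. Friction and masses are not known exactly. Their poses are not given: they have to be found in the camera images.
- lockbox: Grey steel lock box, fixed to the desk, 200 (its x) x 140 x 75 mm high; origin at the centre of its underside, +x away from the robot at yaw 0. On its top, in front, the padlock lies flat between two guard rails along x (x -96 to -4 mm, 6 mm high, inner faces at y +-27.8 mm) that stop it turning. A 3 mm thick hasp strap lies behind; its near end at x +10 mm stops the lock body.
- staple (a point): Centre of the eye of the fixed staple, at x +15, y -14 mm of the box, 15 mm above its top. A closed eye of 6 mm rod standing across the box's x: uprights 12 mm to either side (18 mm free between), bridge from 23 to 29 mm above the top. The toe leg of the shackle runs through it along x, so a shut padlock cannot be lifted off.
- padlock: Loose padlock, 0.4 to 0.6 kg, dial up; origin at the centre of the underside of its aluminium body, 66 (x) x 52 (y) x 30 mm high; +x is where the shackle points, along the box's x within 3 deg. Grip it from above across the 52 mm, above the rails. The staple starts 40 to 44 mm in +x of the origin; pulled back to 56 mm the bow meets the staple, and the next 20 mm draw the shackle out.
- dial_grip (a point): On the dial's vertical axis (x -5, y 0 mm of the lock), 46 mm above the lock's underside. Black dial: skirt 37 mm across, its top 35.5 mm above the underside, and on it an upright bar to pinch, 10 mm thick, 30 mm long, up to 52.5 mm. A white line and a pointed nose mark its pointing end, which points at -90 deg minus the dial angle in the lock's x-y plane (0 = +x, anticlockwise positive).
- dial (a joint): Dial angle, rad, growing clockwise from above. 0: anticlockwise stop (long white mark, pointer to the lock's -y); a click notch at each white mark, every 0.524 rad, to the other stop at 3.14. A sprung plunger pulls it in from within 10 deg; up to 0.1 N m to turn on. Opens only in the second notch, 1.047 (within 0.07), after going to the stop (under 0.08), which sets an inner wheel.
- shackle (a joint): How far the shackle is drawn out of the lock body, m: 0 shut, 0.020 fully open. It slides along the lock's x with 2.5 N friction and stays where it is left.
- toe (a point): End of the short (toe) leg of the shackle, on its axis, at y -14 mm of the lock, 15 mm above its underside; 6 mm inside the body when shut, 14 mm out of its front face (x +33 mm) when fully open. To unhook, have the staple in this gap, its centre 37 to 43 mm in +x of the lock's origin, and lift straight up.
- bow (a point): Outermost point of the shackle's bow, on the rod's centre line; x +64 mm of the lock when shut, 15 mm above its underside. The shackle is a U of 9 mm steel rod, legs 28 mm apart, toe leg at -y.
- petri_dish: Bystander: clear petri dish, 60 mm across, 14 mm high, on the rear left of the lock box's top; origin under its centre.
- cup_yellow: Bystander: sample cup with yellow screw lid, 49 mm across, 60 mm high, on the desk left of the box; origin under its centre.
- cup_red: Bystander: sample cup with red screw lid, 49 mm across, 60 mm high, on the desk left of the box; origin under its centre.
- stapler: Bystander: blue and black stapler, 37 x 136 x 52 mm, on the desk right of the box; origin under its centre.

How it is judged:
By the outcome, as a careful person would: the job done as asked, in the order asked, and still so for the second after the job is handed in, while the arm keeps its last pose, push and grip.
It also fails if it takes over 61 s, if anything falls off the work surface, if the arm or the gripper's body presses on something with over 40 N, if the wrist force passes 120 N, or if a joint passes its speed limit or range.

### The arm

A 6-joint arm with a two-finger parallel gripper is mounted at the origin on a cart in front of the work surface, level with it; the furniture and walls round the work are solid. World frame = base frame: x ahead of the robot, y to its left, z up, the work surface at z = 0. Lengths are in m, angles in degrees, forces in N, time in s.
With the tool pointing down it reaches from about 0.375 to 0.825 m from the base axis. Payload 5.5 kg.
Tool frame: the origin (TCP) lies on the mounting face of the last link; the fingertips stand 173 mm ahead of it and the grasp point (between the pads) lies 155 mm ahead of it (manip.tips_ahead is the distance from the TCP to the fingertips, in m); z points along the fingers, y is the line along which they close (so a half turn about z gives the same grasp; the last joint's range is limited). The gripper opens to 85 mm and grips with 20 to 120 N. Pads are 22 mm wide; open, the fingers measure 114 mm over their backs; the gripper's body (76 mm by 85 mm) begins 54 mm behind the grasp point. The pads swing forward as they close: fully open they stand 13 mm farther back than shut.
Start: joints at [-69.328, 17.962, -2.699, 69.339, 0, 90], TCP at [0.212, -0.561, 0.405] pointing down, gripper open.
Joint ranges: [-152.73, 152.73], [-39.44, 99.34], [-58.76, 71.6], [-118.89, 123.64], [-81.53, 83.1], [-180, 180]. Speed limits (degrees/s): [136.94, 136.94, 172.46, 180, 180, 180].

### API

Orientations are given as [roll, pitch, yaw] about the fixed x, y, z axes, in that order (R = Rz(yaw) Ry(pitch) Rx(roll)).
In Python, from station import manip, vision, finder gives the robot as it stands.
- The arm moves only by the shell command python3 -m handwheel 'ROWS' [FORCE]. ROWS is JSON, one flat list of numbers, 7 for each row, row after row: the shift along the tool's x, y, z normalised to -1 to 1, where 1 is 0.05 m, then the turn, a rotation vector about the tool's x, y, z normalised to -1 to 1, where 1 is 4 degrees, then the opening, from -1 (shut) to 1 (fully open). A call has 1 to 12 rows; each row shifts and turns the commanded pose from where the row before left it, along the tool's axes as they then stand; what a row does not reach is not made up. A row lasts 1/8 s, in which the tool goes at most 62.5 mm and 10.7 degrees, less where a joint would pass 70% of its speed; a pose out of reach is approached as far as the arm can. A call with a number of a shift or a turn outside -1 to 1 is refused whole. A call with a gripper value outside its range is refused whole. The fingers move at their own pace and stop on an object; FORCE is the grip in N (left out, the last holds). Time passes only in rows, so rows that do not move let the fingers close. It gives the time, the measured TCP pose, the force, the opening and the grip force at its end, in the units of the state.
- manip.sense(): the state, without advancing time (a new reading comes with each control period).
- vision.get_image(name): name is "side" or "top" or "wrist"; returns a dict with "pixels" (480x640x3 uint8, red, green, blue), "fov_y" (degrees; the focal length in pixels is half the picture's height over the tangent of half this angle, whatever the lens; pixels are square), "cx", "cy" (the principal point, pixels), "distortion" ([k1, k2, p1, p2, k3] as OpenCV has them; the pictures are not rectified), "extrinsics" (4x4, takes a point from camera to world coordinates). Camera axes: x right, y up, looking along -z (the intrinsics and any distortion apply to the point x, -y, -z); pixel columns grow to the right and rows downward; lengths in m; the calibration is good to about 2 mm. A picture is of the moment at which its call begins. There is no depth.
- manip.hand_in(): hands the job in; it is judged then, once.
Trained networks look in a picture, given as the dict that the camera call returned (one of the last four; its "shot" number tells which), for a name from the list of things; names that differ only in an ending like _2 or _b are one class to them, and where a whole thing is asked for, a point or a joint stands for the part that bears it (a point fixed in the world has none). Each returns a list of dicts, best first, with "confidence" (0 to 1); they miss things now and then, are a little off and sometimes report something else, mostly with a low value. They report only what shows in the picture. A call takes as long as a camera call.
- finder.trace(picture, query): "mask" (480x640 bool, what is visible of it) and "box" ([left, top, right, bottom] in pixels, round what is visible of it).
The state is a dict: "clock": time; "qpos": joint angles; "dq": joint speeds; "joint_torque": joint torques, N m; "eef_pos": TCP position; "tool_rot": TCP orientation; "wrist_force": force on the tool from outside, world axes, zero at the start; "ft_torque": the same for the moment, N m; "opening": finger opening in m; "grip_force": force on a finger pad.
Only numpy, scipy, OpenCV 4.12 (cv2) and the standard library are available. Lean on these libraries where they do the work, as an engineer would, in place of code of your own. Each camera call takes 0.05 s, during which the arm holds its last target. There are 200 camera calls.

## Working session

There is one attempt and no reset: what is moved stays moved. The work goes in short steps, Python scripts to look and compute and a shell command to move; the robot and the scene stay as the last step left them, time stands still between calls to the robot, and variables do not carry over. Pictures are saved under pics/ and viewed, at most 10 in all, crops included, and the job is handed in when it is done.

```bash
ls; mkdir -p pics; cat > h.py <<'E'
import numpy as np, cv2, json
from station import manip, vision, finder
def shot(n, save=None):
    p=vision.get_image(n)
    if save: cv2.imwrite('pics/'+save+'.png', p['pixels'][:,:,::-1])
    return p
def K(p):
    f=240/np.tan(np.radians(p['fov_y'])/2)
    return np.array([[f,0,p['cx']],[0,f,p['cy']],[0,0,1.]]), np.array(p['distortion'],float)
def ray(p,uv):
    k,d=K(p); x=cv2.undistortPoints(np.array([[uv]],float),k,d)[0,0]
    T=np.array(p['extrinsics']); return T[:3,3], T[:3,:3]@np.array([x[0],-x[1],-1.])
def atz(p,uv,z):
    o,r=ray(p,uv); return o+r*(z-o[2])/r[2]
def proj(p,X):
    k,d=K(p); T=np.array(p['extrinsics']); c=(np.atleast_2d(X)-T[:3,3])@T[:3,:3]; c=c*[1,-1,-1]
    return cv2.projectPoints(c.reshape(-1,1,3),np.zeros(3),np.zeros(3),k,d)[0][:,0]
def tri(obs):
    A=np.zeros((3,3));b=np.zeros(3)
    for p,uv in obs:
        o,r=ray(p,uv); r=r/np.linalg.norm(r); M=np.eye(3)-np.outer(r,r); A+=M;b+=M@o
    return np.linalg.solve(A,b)
def cen(p,q):
    r=finder.trace(p,q)
    if not r: return None
    m=r[0]['mask']; ys,xs=np.nonzero(m); return r[0]['confidence'],(xs.mean(),ys.mean()),r[0]['box'],m
E
python3 - <<'E'
from h import *
s=manip.sense(); print(s['clock'],s['eef_pos'],s['tool_rot'],s['opening'],s['wrist_force'])
P={n:shot(n,n+'0') for n in('top','side','wrist')}
for n,p in P.items():
    print(n,p['fov_y'],np.array(p['extrinsics']).round(3).tolist())
    for q in('padlock','dial','shackle','lockbox'):
        c=cen(p,q)
        if c: print(q,round(c[0],2),np.round(c[1],1),c[2])
cv2.imwrite('pics/ts0.png',np.hstack([cv2.resize(P[n]['pixels'],(400,300)) for n in('top','side')])[:,:,::-1])
E
```

```text
pics
0.0 [ 0.21170409 -0.56111138  0.40382567] [-1.79901161e+02 -1.90290440e-04  2.06714279e+01] 0.08543234161421029 [ 0.22469523 -0.10686172  0.40561975]
top 55.98041068408384 [[0.004, 0.98, -0.197, 0.309], [-1.0, -0.002, -0.028, 0.02], [-0.028, 0.197, 0.98, 1.012], [0.0, 0.0, 0.0, 1.0]]
padlock 0.65 [276.3 235.9] [264.6, 205.8, 291.8, 256.7]
dial 0.48 [276.4 240.6] [265.3, 229.5, 284.9, 250.5]
shackle 0.49 [205.9 240.8] [192.3, 230.3, 219.4, 255.9]
lockbox 0.77 [281.8 234.6] [243.6, 182.8, 316.6, 279.0]
side 45.32961006129476 [[-0.964, 0.084, -0.252, 0.172], [-0.265, -0.37, 0.89, 1.096], [-0.019, 0.925, 0.379, 0.532], [0.0, 0.0, 0.0, 1.0]]
padlock 0.97 [286.2 256.2] [253.4, 239.4, 309.5, 273.2]
dial 0.46 [291.4 247.5] [278.5, 239.7, 301.2, 258.8]
lockbox 0.74 [277.8 285.4] [213.7, 243.6, 336.1, 317.2]
wrist 66.54352044090507 [[0.354, 0.896, 0.269, 0.281], [-0.935, 0.339, 0.101, -0.536], [-0.001, -0.287, 0.958, 0.373], [0.0, 0.0, 0.0, 1.0]]
```

```bash
python3 - <<'E'
from h import *
t=cv2.imread('pics/top0.png')[140:320,180:420]; s=cv2.imread('pics/side0.png')[190:370,170:410]
cv2.imwrite('pics/crop0.png',np.vstack([cv2.resize(x,(400,300),interpolation=3) for x in (t,s)]))
P={n:shot(n) for n in('top','side')}
for q in('dial','padlock'):
    print(q,tri([(p,cen(p,q)[1]) for p in P.values()]))
c=cen(P['top'],'dial')[1]; print(atz(P['top'],c,.075+.045))
for q in('cup_yellow','cup_red','stapler','petri_dish'):
    c=cen(P['top'],q)
    if c: print(q,c[0],c[1],atz(P['top'],c[1],.06))
E
```

```text
dial [0.48516749 0.14040623 0.10973851]
padlock [0.49649699 0.14150655 0.0924529 ]
[0.48257032 0.13889088 0.12      ]
cup_yellow 0.64 (np.float64(206.26041666666666), np.float64(241.01458333333332)) [0.49316293 0.29785549 0.06      ]
stapler 0.87 (np.float64(449.1542857142857), np.float64(282.64285714285717)) [ 0.40312817 -0.22123058  0.06      ]
petri_dish 0.64 (np.float64(256.37596302003084), np.float64(201.6979969183359)) [0.58103881 0.19110987 0.06      ]
```

View pics/crop0.png

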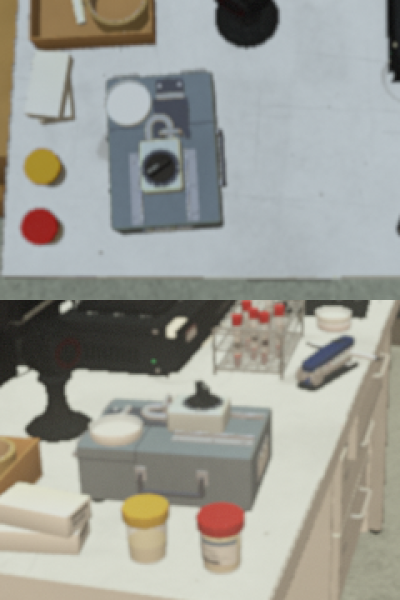

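The top view shows the box with the padlock and dial in the middle, at about (276, 240) px. That puts the dial near (0.484, 0.140, 0.115) and the box yaw within a few degrees of 0. I'll move above it for a close look.

```bash
python3 -m handwheel '[0.7,-0.85,0,0,0,1,1, 0.7,-0.85,0,0,0,1,1, 0.7,-0.85,0,0,0,1,1, 0.7,-0.85,0,0,0,1,1, 0.7,-0.85,0,0,0,1,1, 0.3,-1,0,0,0,0,1, 0.3,-1,0,0,0,0,1, 0.3,-1,0,0,0,0,1, 0.3,-1,0,0,0,0,1, 0.3,-1,0,0,0,0,1, 0.3,-1,0,0,0,0,1, 0.3,-1,0,0,0,0,1]'; python3 -c "
from h import *
print(manip.sense()['qpos'])"
```

```text
clock: 2.8
eef_pos: [0.4369, 0.0179, 0.405]
tool_rot: [-179.2, -0.0, 2.0]
wrist_force: [0.4, -1.1, 1.3]
opening: 0.0852
grip_force: 0.0
[  2.0391211    0.38717409 -23.57340747  66.00564069   0.84709852
 180.00547649]
```

```bash
python3 -m handwheel '[0.3,-0.8,0,0,0,-1,1, 0.3,-0.8,0,0,0,-1,1, 0.3,-0.8,0,0,0,-1,1, 0,0,0.6,0,0,-1,1, 0,0,0.6,0,0,-1,1, 0,0,0,0,0,0,1]'; python3 - <<'E'
from h import *
p=shot('wrist','w1')
for q in('padlock','dial','dial_grip','shackle','lockbox','staple'):
    c=cen(p,q)
    if c: print(q,round(c[0],2),np.round(c[1],1),c[2],atz(p,c[1],.11))
E
```

```text
clock: 3.55
eef_pos: [0.4696, 0.128, 0.3451]
tool_rot: [-178.6, -0.1, 22.6]
wrist_force: [-0.7, 0.1, -0.3]
opening: 0.0854
grip_force: 0.0
padlock 0.87 [328.8 195.7] [269.3, 99.1, 383.0, 277.3] [0.50481431 0.1416944  0.11      ]
dial 0.92 [320.4 224.9] [287.8, 193.3, 355.4, 257.6] [0.48730149 0.13946777 0.11      ]
shackle 0.66 [115.1  97.6] [67.7, 59.9, 169.6, 136.0] [0.50892178 0.26620889 0.11      ]
lockbox 0.82 [354.9 156.1] [201.4, 0.0, 504.2, 329.1] [0.53036018 0.13713811 0.11      ]
staple 0.88 [354.8 156.1] [203.5, 1.3, 502.2, 326.5] [0.53031993 0.13717651 0.11      ]
```

View pics/w1.png

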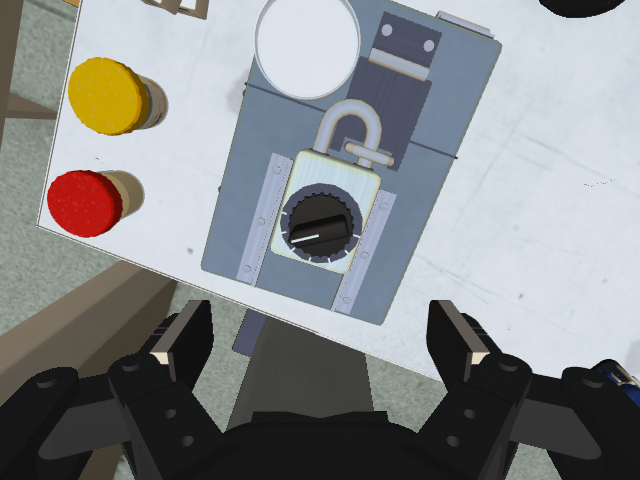

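The dial is at about (320, 226) px. Its white line points left at about (291, 241), toward lock +y, so the dial is near 150° (fifth notch). I'll turn to line up with the bar on the usable side of joint 6, then look again.

```bash
cp pics/w1.png /tmp; python3 -m handwheel '[0.42,-0.07,0,0,0,0,1, 0,0,0,-0.35,0,-1,1, 0,0,0,0,0,-1,1, 0,0,0,0,0,-1,1, 0,0,0,0,0,-1,1, 0,0,0,0,0,-1,1, 0,0,0,0,0,-1,1, 0,0,0,0,0,-1,1, 0,0,0,0,0,-1,1, 0,0,0,0,0,-1,1, 0,0,0,0,0,-1,1, 0,0,0,0,0,-1,1]'
python3 -m handwheel '[0,0,0,0,0,-1,1, 0,0,0,0,0,-1,1, 0,0,0,0,0,-1,1, 0,0,0,0,0,-1,1, 0,0,0,0,0,-1,1, 0,0,0,0,0,-1,0, 0,0,0,0,0,-1,0, 0,0,0,0,0,-1,0, 0,0,0,0,0,-1,0, 0,0,0,0,0,-1,0, 0,0,0,0,0,-1,0, 0,0,0,0,0,-1,0, 0,0,0,0,0,0,0]'
python3 -m handwheel '[0,0,0,0,0,-1,1, 0,0,0,0,0,-1,1, 0,0,0,0,0,-1,1, 0,0,0,0,0,-1,1, 0,0,0,0,0,-1,1, 0,0,0,0,0,-1,0, 0,0,0,0,0,-1,0, 0,0,0,0,0,-1,0, 0,0,0,0,0,-1,0, 0,0,0,0,0,-1,0, 0,0,0,0,0,-1,0, 0,0,0,0,0,0,0]'
python3 - <<'E'
from h import *
p=shot('wrist','w2')
print(manip.tips_ahead, np.array(p['extrinsics']).round(4).tolist())
for q in('padlock','dial','shackle','lockbox'):
    c=cen(p,q)
    if c: print(q,round(c[0],2),np.round(c[1],1),c[2],atz(p,c[1],.11))
E
```

```text
clock: 5.4
eef_pos: [0.489, 0.1394, 0.3478]
tool_rot: [179.6, -0.3, 66.8]
wrist_force: [-0.7, 0.1, -0.2]
opening: 0.0856
grip_force: 0.0
clock: 6.9
eef_pos: [0.489, 0.1395, 0.3477]
tool_rot: [179.5, 0.1, 110.6]
wrist_force: [0.5, -0.7, 0.3]
opening: 0.0428
grip_force: 0.0
0.1734 [[0.9357, -0.3353, -0.1098, 0.4644], [0.3527, 0.8967, 0.2673, 0.2072], [0.0088, -0.2889, 0.9573, 0.3162], [0.0, 0.0, 0.0, 1.0]]
padlock 0.69 [329.2 246.9] [259.0, 193.9, 420.4, 300.4] [0.49553422 0.14609905 0.11      ]
dial 0.83 [311.5 251.6] [278.6, 218.7, 344.9, 286.4] [0.48673415 0.13969806 0.11      ]
shackle 0.94 [398.2 262.4] [363.6, 232.3, 419.4, 288.7] [0.53800982 0.15152811 0.11      ]
lockbox 0.79 [334.3 222.8] [200.1, 103.5, 527.1, 355.5] [0.49302014 0.16096245 0.11      ]invalid input at $: expected 1 to 12 rows
```

View pics/w2.png

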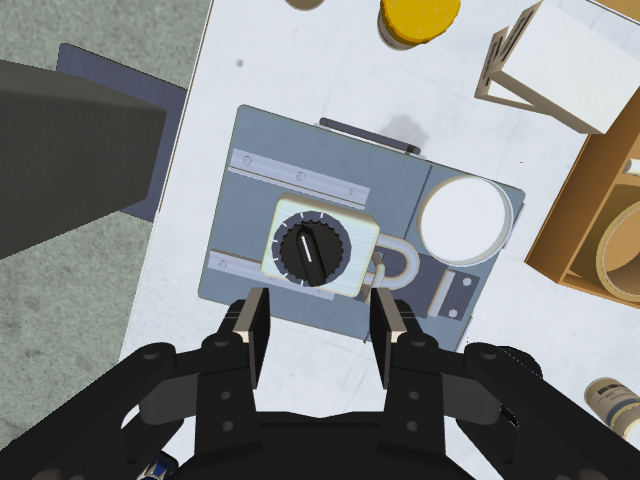

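Here the bar runs from (302, 229) to (317, 285) with its pointing end up. The dial location agrees between both views at z ≈ 0.11, matching the expected skirt top at 0.1105.

```bash
python3 - <<'E'
from h import *
p=shot('wrist')
A=lambda a,b,z:(lambda d:np.degrees(np.arctan2(d[1],d[0])))(atz(p,b,z)-atz(p,a,z))
print('box yaw',A((240,105),(525,190),.075),'rail',A((235,150),(370,188),.081),A((210,249),(336,299),.081),'left edge',A((198,297),(240,105),.075)-90)
print('box corners',atz(p,(240,105),.075),atz(p,(525,190),.075),atz(p,(198,297),.075))
print('bar dir',A((317,285),(302,229),.1275),'line',A((310,262),(303,237),.1275), 'bar centre',atz(p,(309.5,257),.1275))
print('lock',A((295,196),(372,217),.105),A((262,275),(285,195),.105)-90)
E
```

```text
box yaw 4.7237265417851795 rail 5.0200565410267295 -2.974544874136899 left edge 4.2670535925658015
box corners [0.41541672 0.20275078 0.075     ] [0.60800811 0.21866497 0.075     ] [0.42552814 0.06723103 0.075     ]
bar dir 124.40328765090158 line 124.9806241262834 bar centre [0.48454873 0.14222666 0.1275    ]
lock 5.114214739651557 3.3503996118369628
```

```bash
python3 -m handwheel '[0.03,-0.04,0,0,0,-1,0, 0,0,0.3,0,0,-1,0, 0,0,0.3,0,0,-1,0, 0,0,0.3,0,0,-0.5,0, 0,0,0.2,0,0,0,0, 0,0,0.1,0,0,0,0, 0,0,0,0,0,0,0]' 30; python3 - <<'E'
from h import *
p=shot('wrist','w3')
c=cen(p,'dial');print(c[0],c[1],c[2],atz(p,c[1],.11))
s=manip.sense();e=np.array(s['eef_pos']);print(proj(p,e-[0,0,.165]),proj(p,e-[0,0,.1734]))
E
```

```text
clock: 8.07
eef_pos: [0.4868, 0.1403, 0.2869]
tool_rot: [179.6, 0.2, 124.6]
wrist_force: [-0.8, 0.3, -0.4]
opening: 0.0422
grip_force: 0.0Traceback (most recent call last):
  File "<stdin>", line 3, in <module>
TypeError: 'NoneType' object is not subscriptable
```

View pics/w3.png

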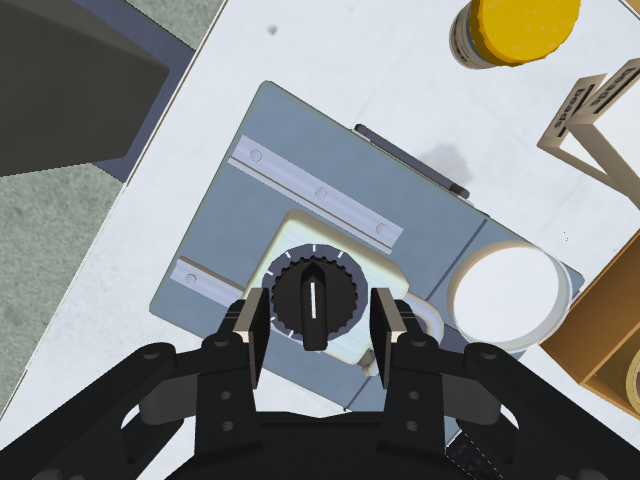

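The bar at (314, 305) px is aligned with the fingers, about 2 mm off centre toward −y. I'll correct that and close.

```bash
python3 -m handwheel '[0,-0.04,0,0,0,0,-0.4, 0,0,0,0,0,0,-1, 0,0,0,0,0,0,-1, 0,0,0,0,0,0,-1, 0,0,0,0,0,0,-1]' 40
```

```text
clock: 8.8
eef_pos: [0.4851, 0.1391, 0.2875]
tool_rot: [179.6, 0.2, 124.7]
wrist_force: [-2.6, -0.4, 5.0]
opening: 0.0087
grip_force: 40.5
```

```bash
python3 -m handwheel '[0,0,0,0,0,-1,-1, 0,0,0,0,0,-1,-1, 0,0,0,0,0,-1,-1, 0,0,0,0,0,-1,-1, 0,0,0,0,0,-1,-1, 0,0,0,0,0,-1,-1, 0,0,0,0,0,-1,-1, 0,0,0,0,0,-1,-1, 0,0,0,0,0,-1,-1, 0,0,0,0,0,-1,-1, 0,0,0,0,0,-1,-1, 0,0,0,0,0,-1,-1]'; python3 -c "
from h import *
s=manip.sense();print(s['ft_torque'],s['qpos'][5])"
```

```text
clock: 10.3
eef_pos: [0.4855, 0.1394, 0.2875]
tool_rot: [179.8, 0.5, 172.8]
wrist_force: [-0.9, 0.1, 3.1]
opening: 0.0089
grip_force: 40.2
[ 0.15361957  0.24973517 -0.00460781] 23.209392978237837
```

```bash
python3 -m handwheel '[0,0,0,0,0,-1,-1, 0,0,0,0,0,-1,-1, 0,0,0,0,0,-1,-1, 0,0,0,0,0,-1,-1, 0,0,0,0,0,-1,-1, 0,0,0,0,0,-1,-1, 0,0,0,0,0,-1,-1, 0,0,0,0,0,-1,-1, 0,0,0,0,0,-1,-1, 0,0,0,0,0,-1,-1, 0,0,0,0,0,-1,-1, 0,0,0,0,0,-1,-1]'; python3 -m handwheel '[0,0,0,0,0,-1,-1, 0,0,0,0,0,-1,-1, 0,0,0,0,0,-1,-1, 0,0,0,0,0,-1,-1, 0,0,0,0,0,-1,-1, 0,0,0,0,0,-1,-1, 0,0,0,0,0,-1,-1, 0,0,0,0,0,-1,-1, 0,0,0,0,0,-1,-1, 0,0,0,0,0,-1,-1, 0,0,0,0,0,-1,-1, 0,0,0,0,0,-1,-1]'; python3 - <<'E'
from h import *
s=manip.sense();print(s['ft_torque'],s['qpos'][5])
E
```

```text
clock: 11.8
eef_pos: [0.4854, 0.1398, 0.2875]
tool_rot: [-179.9, 0.5, -139.2]
wrist_force: [-1.1, 2.3, 3.6]
opening: 0.0089
grip_force: 40.3
clock: 13.3
eef_pos: [0.4849, 0.1399, 0.2875]
tool_rot: [-179.6, 0.3, -91.2]
wrist_force: [-4.0, 4.1, 5.7]
opening: 0.0091
grip_force: 40.5
[ 0.65122742  0.97384024 -0.06980162] -72.79194997914122
```

```bash
python3 -m handwheel '[0,0,0,0,0,-1,-1, 0,0,0,0,0,-1,-1, 0,0,0,0,0,0,-1]'; python3 - <<'E'
from h import *
s=manip.sense();print(s['ft_torque'],s['qpos'][5])
p=shot('wrist','w4')
A=lambda a,b,z:(lambda d:np.degrees(np.arctan2(d[1],d[0])))(atz(p,b,z)-atz(p,a,z))
E
```

```text
clock: 13.68
eef_pos: [0.4849, 0.1399, 0.2875]
tool_rot: [-179.6, 0.2, -83.3]
wrist_force: [-4.5, 2.6, 5.9]
opening: 0.009
grip_force: 40.5
[0.61174508 0.91808704 0.05900147] -80.69656262304095
```

View pics/w4.png

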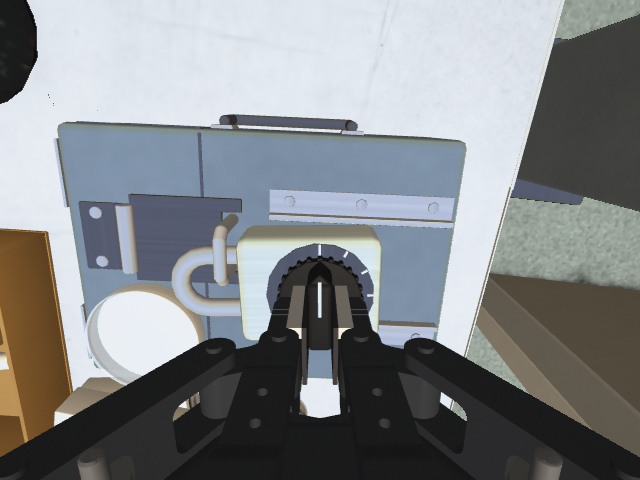

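The pointer at (319, 265) lines up with the long mark at (319, 248). I'll press a bit further to confirm the stop.

```bash
python3 -m handwheel '[0,0,0,0,0,-0.5,-1, 0,0,0,0,0,0,-1]'; python3 -c "
from h import *
s=manip.sense();print(s['ft_torque'],s['qpos'][5])"; python3 -m handwheel '[0,0,0,0,0,-0.5,-1, 0,0,0,0,0,0,-1]'; python3 -c "
from h import *
s=manip.sense();print(s['ft_torque'],s['qpos'][5])"
```

```text
clock: 13.98
eef_pos: [0.4849, 0.1398, 0.2875]
tool_rot: [-179.6, 0.2, -81.3]
wrist_force: [-4.0, 3.0, 5.9]
opening: 0.0087
grip_force: 40.5
[ 0.61187565  0.94018559 -0.13145345] -82.65981137642135
clock: 14.22
eef_pos: [0.4848, 0.14, 0.2875]
tool_rot: [-179.6, 0.2, -79.3]
wrist_force: [-4.3, 4.0, 5.5]
opening: 0.0091
grip_force: 41.0
[ 0.870125    1.07058983 -0.50053178] -84.61919800160904
```

```bash
python3 -m handwheel '[0,0,0,0,0,1,-1, 0,0,0,0,0,1,-1, 0,0,0,0,0,1,-1, 0,0,0,0,0,1,-1, 0,0,0,0,0,1,-1, 0,0,0,0,0,1,-1, 0,0,0,0,0,1,-1, 0,0,0,0,0,1,-1, 0,0,0,0,0,1,-1, 0,0,0,0,0,1,-1, 0,0,0,0,0,1,-1, 0,0,0,0,0,1,-1]'; python3 -m handwheel '[0,0,0,0,0,1,-1, 0,0,0,0,0,1,-1, 0,0,0,0,0,1,-1, 0,0,0,0,0,0.5,-1, 0,0,0,0,0,0,-1]'; python3 -c "
from h import *
s=manip.sense();print(s['ft_torque'],s['qpos'][5])"; python3 -m handwheel '[0,0,0,0,0,0.35,-1, 0,0,0,0,0,0,-1]'; python3 - <<'E'
from h import *
s=manip.sense();print(s['ft_torque'],s['qpos'][5])
p=shot('wrist','w5')
E
```

```text
clock: 15.72
eef_pos: [0.4859, 0.1394, 0.2875]
tool_rot: [-179.7, 0.4, -127.5]
wrist_force: [0.4, -0.0, 1.7]
opening: 0.0089
grip_force: 40.0
clock: 16.35
eef_pos: [0.4859, 0.1393, 0.2875]
tool_rot: [-179.8, 0.5, -141.3]
wrist_force: [2.2, -0.5, 2.5]
opening: 0.009
grip_force: 40.1
[ 0.06125188 -0.40889534 -0.03479971] -22.69059269917206
clock: 16.6
eef_pos: [0.4859, 0.1393, 0.2875]
tool_rot: [-179.8, 0.5, -142.7]
wrist_force: [4.2, 0.3, 3.8]
opening: 0.0087
grip_force: 40.3
[ 0.03036576 -0.74576534 -0.01228038] -21.261240830353152
```

View pics/w5.png

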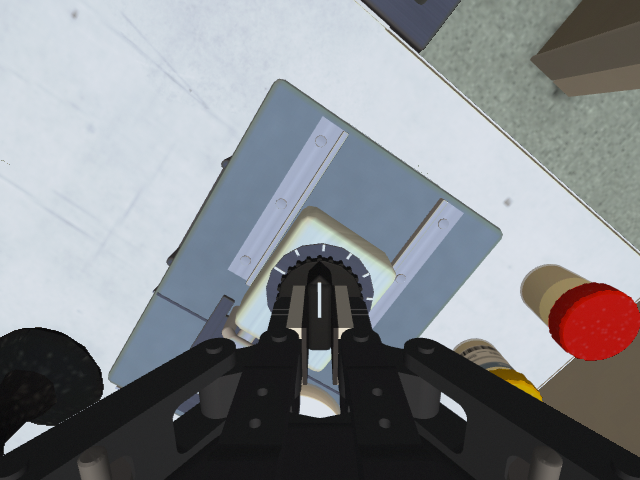

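The pointer at (319, 262) is within a few degrees of the second short mark at (323, 247), inside the plunger's pull-in range. I'll nudge a degree more, release so it settles, lift and look.

```bash
python3 -m handwheel '[0,0,0,0,0,0.35,-1, 0,0,0,0,0,0,-1, 0,0,0,0,0,0,-0.5, 0,0,0,0,0,0,0, 0,0,0,0,0,0,0.3, 0,0,-0.3,0,0,0,1, 0,0,-0.6,0,0,0,1, 0,0,-0.6,0,0,0.5,1, 0,0,0,0,0,1,1, 0,0,0,0,0,1,1, 0,0,0,0,0,1,1, 0,0,0,0,0,1,1]'; python3 - <<'E'
from h import *
p=shot('wrist','w6')
for q in('dial','padlock'):
    c=cen(p,q)
    if c: print(q,round(c[0],2),np.round(c[1],1),c[2],atz(p,c[1],.11))
print(manip.tips_ahead)
E
```

```text
clock: 18.15
eef_pos: [0.4846, 0.139, 0.3632]
tool_rot: [-180.0, 0.5, -162.3]
wrist_force: [0.5, -0.1, -0.4]
opening: 0.0853
grip_force: 0.0
dial 0.61 [318.9 246.4] [288.4, 214.8, 351.2, 279.3] [0.487119   0.13813625 0.11      ]
padlock 0.78 [316.  251.7] [272.0, 189.6, 367.2, 332.6] [0.49114091 0.13743382 0.11      ]
0.1734
```

View pics/w6.png

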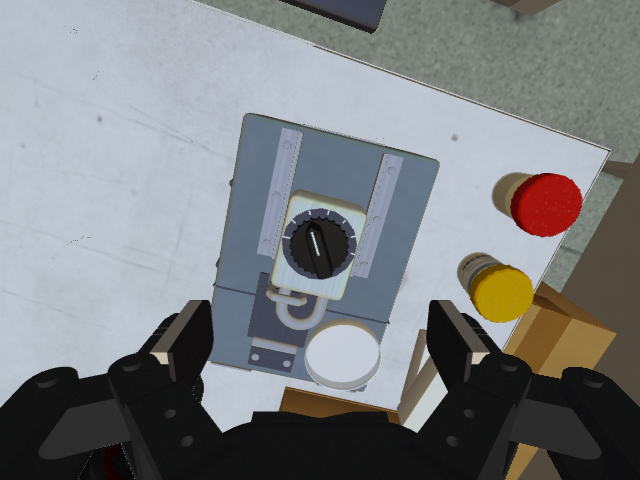

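The dial is at (319, 246) px with its line pointing up-left, and the long mark is at (287, 237). I'll measure the dial angle and lock yaw numerically.

```bash
python3 - <<'E'
from h import *
p=shot('wrist'); im=p['pixels'].astype(int)
sub=np.zeros((480,640),bool); sub[205:290,278:360]=1
w=(im.min(2)>150)&sub
n,l,st,c=cv2.connectedComponentsWithStats(w.astype(np.uint8))
ctr=atz(p,(318.9,246.4),.1105)
for i in range(1,n):
    if not 3<=st[i,4]<150: continue
    ys,xs=np.nonzero(l==i); 
    d=np.array([atz(p,(x,y),.1105)[:2] for x,y in zip(xs,ys)]); q=d.mean(0)-ctr[:2]
    v=np.linalg.svd(d-d.mean(0))[2][0]
    print(st[i,4],c[i].round(1),'r %.1f ang %.1f axis %.1f'%(1e3*np.hypot(*q),np.degrees(np.arctan2(q[1],q[0])),np.degrees(np.arctan2(v[1],v[0]))))
# edges via Hough on undistorted top-plane map, 0.25mm px
s=4000; xs=np.arange(.42,.60,1/s); ys=np.arange(.08,.21,1/s)
def plane(z):
    X,Y=np.meshgrid(xs,ys); uv=proj(p,np.c_[X.ravel(),Y.ravel(),np.full(X.size,z)]).astype(np.float32)
    return cv2.remap(p['pixels'],uv[:,0].reshape(X.shape),uv[:,1].reshape(X.shape),1)
m=plane(.105); cv2.imwrite('pics/plane.png',m[::-1,:,::-1])
for x1,y1,x2,y2 in cv2.HoughLinesP(cv2.Canny(m,60,150),1,np.pi/720,60,minLineLength=90,maxLineGap=12)[:,0]:
    print(np.round([xs[x1],ys[y1],xs[x2],ys[y2]],4),round(np.degrees(np.arctan2(y2-y1,x2-x1)),1))
E
```

```text
5 [309.6 212.4] r 22.9 ang -147.5 axis 38.0
7 [328.1 212.3] r 22.9 ang -176.4 axis -3.3
5 [344.2 221.2] r 22.8 ang 154.4 axis -25.2
41 [314.6 242.6] r 3.7 ang -115.2 axis 33.3
12 [285.8 236.8] r 21.8 ang -89.0 axis 93.5
7 [352.6 253.7] r 22.1 ang 95.1 axis 97.6
[0.4537 0.1953 0.4935 0.1983] 4.3
[0.4202 0.193  0.5507 0.2028] 4.3
[0.4245 0.095  0.5055 0.101 ] 4.2
[0.4202 0.158  0.4612 0.1608] 3.8
[0.4242 0.1075 0.5057 0.1133] 4.0
[0.527  0.202  0.5305 0.1568] -85.6
[0.438  0.1715 0.4995 0.176 ] 4.2
[0.4807 0.1618 0.515  0.1645] 4.6
[0.4252 0.1055 0.4697 0.1083] 3.5
[0.426  0.108  0.5032 0.1133] 3.9
[0.422  0.1568 0.459  0.1598] 4.6
[0.5897 0.172  0.5935 0.1215] -85.8
[0.597  0.2088 0.5997 0.148 ] -87.4
[0.529  0.1075 0.566  0.11  ] 3.9
[0.4755 0.1628 0.503  0.164 ] 2.6
[0.5267 0.202  0.5302 0.1568] -85.6
[0.5177 0.1065 0.565  0.1098] 3.9
[0.5905 0.1648 0.5925 0.1415] -85.1
[0.4542 0.1535 0.4565 0.115 ] -86.7
[0.4435 0.1598 0.4837 0.1628] 4.3
[0.5945 0.1205 0.5975 0.088 ] -84.7
[0.4617 0.1113 0.4867 0.1133] 4.6
[0.4665 0.1115 0.4892 0.1133] 4.4
[0.4372 0.1713 0.4605 0.1728] 3.7
[0.5505 0.0802 0.5787 0.0893] 17.7
[0.42   0.157  0.4595 0.16  ] 4.3
[0.572  0.1465 0.574  0.1158] -86.3
[0.5125 0.1993 0.5502 0.2025] 4.9
[0.4917 0.1985 0.5277 0.2013] 4.4
[0.4252 0.0948 0.5037 0.1005] 4.2
[0.595  0.1143 0.597  0.0883] -85.6
```

View pics/plane.png

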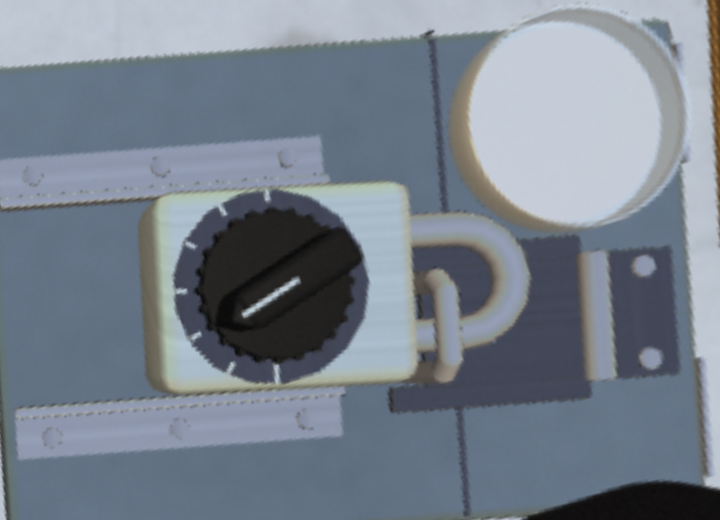

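The pointer sits at −146.7° and the second mark at −147.5°, so the dial is in notch 2. The lock yaw is about 4.3° and its centre about (0.492, 0.1385). I'll grip the body next.

```bash
python3 -m handwheel '[0,0,0,0,0.125,1,1, 0,0,0,0,0,1,1, 0,0,0,0,0,1,1, 0,0,0,0,0,0.35,1, -0.16,-0.02,0.3,0,0,0,1, 0,0,0.6,0,0,0,1, 0,0,0.6,0,0,0,1, 0,0,0.35,0,0,0,1, 0,0,0.15,0,0,0,1, 0,0,0,0,0,0,1]'
```

```text
clock: 19.6
eef_pos: [0.4926, 0.1385, 0.2614]
tool_rot: [-180.0, -0.1, -175.5]
wrist_force: [-0.3, 0.7, -0.0]
opening: 0.085
grip_force: 0.0
```

```bash
python3 -m handwheel '[0,0,0.08,0,0,0,0.45, 0,0,0.08,0,0,0,0.4, 0,0,0,0,0,0,0.4]'; python3 -m handwheel '[0,0,0,0,0,0,0.1, 0,0,0,0,0,0,-1, 0,0,0,0,0,0,-1, 0,0,0,0,0,0,-1]' 90
```

```text
clock: 19.98
eef_pos: [0.4926, 0.1386, 0.254]
tool_rot: [-180.0, -0.0, -175.5]
wrist_force: [-1.2, 0.1, -0.6]
opening: 0.0599
grip_force: 0.0
clock: 20.48
eef_pos: [0.4927, 0.1389, 0.2549]
tool_rot: [179.9, -0.0, -175.5]
wrist_force: [-3.1, 1.9, 6.3]
opening: 0.0506
grip_force: 94.7
```

```bash
python3 -m handwheel '[0.1,0,0,0,0,0,-1, 0.1,0,0,0,0,0,-1, 0.06,0,0,0,0,0,-1, 0,0,0,0,0,0,-1]'; python3 -m handwheel '[0.08,0,0,0,0,0,-1, 0.08,0,0,0,0,0,-1, 0,0,0,0,0,0,-1]'; python3 -m handwheel '[0.08,0,0,0,0,0,-1, 0.08,0,0,0,0,0,-1, 0,0,0,0,0,0,-1]'
```

```text
clock: 20.98
eef_pos: [0.4803, 0.1381, 0.2549]
tool_rot: [179.9, 0.1, -175.5]
wrist_force: [2.5, 3.7, 2.7]
opening: 0.0501
grip_force: 94.3
clock: 21.35
eef_pos: [0.4727, 0.1375, 0.2548]
tool_rot: [179.9, 0.1, -175.5]
wrist_force: [5.1, 5.1, 1.6]
opening: 0.0502
grip_force: 94.3
clock: 21.72
eef_pos: [0.4647, 0.137, 0.2549]
tool_rot: [179.9, 0.2, -175.5]
wrist_force: [5.3, 5.2, 1.1]
opening: 0.0503
grip_force: 94.3
```

```bash
python3 -m handwheel '[0.06,0,0,0,0,0,-1, 0,0,0,0,0,0,-1]'; python3 -m handwheel '[0.06,0,0,0,0,0,-1, 0,0,0,0,0,0,-1]';  python3 -m handwheel '[0.04,0,0,0,0,0,-1, 0,0,0,0,0,0,-1]'
```

```text
clock: 21.98
eef_pos: [0.4619, 0.1367, 0.2549]
tool_rot: [179.9, 0.2, -175.5]
wrist_force: [4.3, 3.5, 1.5]
opening: 0.0504
grip_force: 94.3
clock: 22.22
eef_pos: [0.4589, 0.1365, 0.2549]
tool_rot: [179.9, 0.2, -175.5]
wrist_force: [5.1, 4.0, 0.8]
opening: 0.05
grip_force: 94.3
clock: 22.48
eef_pos: [0.4569, 0.1363, 0.2548]
tool_rot: [179.9, 0.2, -175.5]
wrist_force: [5.4, 5.1, 1.1]
opening: 0.0503
grip_force: 94.3
```

```bash
python3 -m handwheel '[0.03,0,0,0,0,0,-1, 0,0,0,0,0,0,-1]' | grep -E "pos|wrist"; python3 -m handwheel '[0.03,0,0,0,0,0,-1, 0,0,0,0,0,0,-1]'| grep -E "pos|wrist";  python3 -m handwheel '[0.03,0,0,0,0,0,-1, 0,0,0,0,0,0,-1]'| grep -E "pos|wrist"
```

```text
eef_pos: [0.4557, 0.1363, 0.2549]
wrist_force: [6.5, 5.2, -1.3]
eef_pos: [0.4552, 0.1363, 0.2549]
wrist_force: [10.7, 4.3, -5.6]
eef_pos: [0.4546, 0.1363, 0.2551]
wrist_force: [15.8, 6.1, -8.4]
```

The force rose sharply at x ≈ 0.4555, which is the shackle's end stop, so it is fully drawn out. I'll go forward so the gap reaches the staple and check.

```bash
python3 -m handwheel '[-0.1,0,0,0,0,0,-1, -0.15,0,0,0,0,0,-1, -0.15,0,0,0,0,0,-1, -0.15,0,0,0,0,0,-1, -0.15,0,0,0,0,0,-1, -0.1,0,0,0,0,0,-1, 0,0,0,0,0,0,-1]'; python3 - <<'E'
from h import *
P={n:shot(n) for n in('side','wrist','top')}
s=cv2.resize(P['side']['pixels'][215:305,220:340],(400,300),interpolation=2)
t=cv2.resize(P['top']['pixels'][180:270,230:350],(400,300),interpolation=2)
w=cv2.resize(P['wrist']['pixels'],(400,300))
cv2.imwrite('pics/s7.png',np.vstack([np.hstack([s,t]),np.hstack([w,w[::-1]*0])])[:,:,::-1])
for n in P: cv2.imwrite(f'pics/{n}7.png',P[n]['pixels'][:,:,::-1])
E
```

```text
clock: 24.1
eef_pos: [0.4872, 0.1385, 0.2548]
tool_rot: [179.9, -0.6, -175.5]
wrist_force: [-19.6, 2.5, 27.9]
opening: 0.0504
grip_force: 98.9
```

View pics/s7.png

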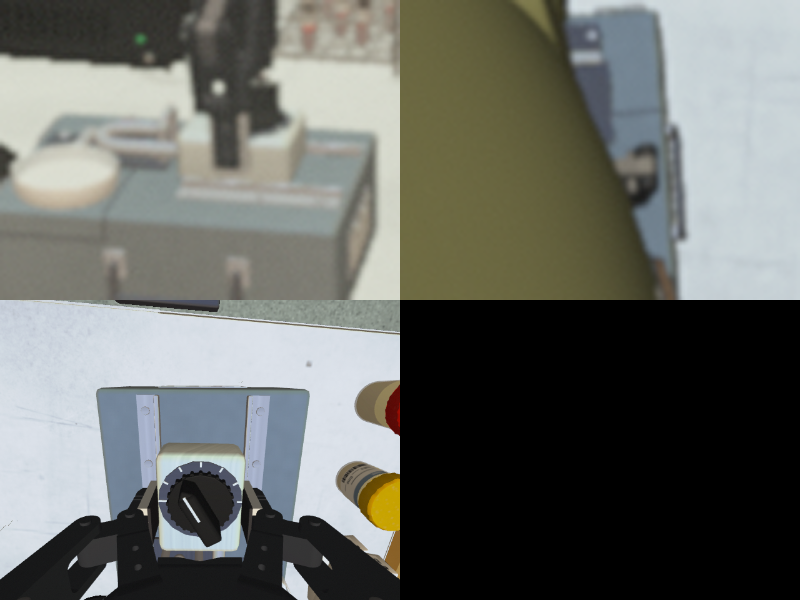

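The tool stopped at x = 0.487 with 20 N, so something blocks the advance. I'll back off 6 mm and measure how the lock sits in the gripper and where the dish is.

```bash
python3 -m handwheel '[0.12,0,0,0,0,0,-1, 0.05,0,0,0,0,0,-1, 0,0,0,0,0,0,-1]'; python3 - <<'E'
from h import *
P={n:shot(n) for n in('side','wrist')}
for n in P: cv2.imwrite(f'pics/{n}8.png',P[n]['pixels'][:,:,::-1])
for n,p in P.items():
  for q,z in (('dial',.11),('padlock',.1),('shackle',.09),('petri_dish',.082)):
    c=cen(p,q)
    if c: print(n,q,round(c[0],2),np.round(c[1],1),np.round(c[2],1),atz(p,c[1],z).round(4))
p=P['side']; R=lambda a:np.array([[np.cos(a),-np.sin(a)],[np.sin(a),np.cos(a)]])
b=np.array([.520,.1425]); Rb=R(np.radians(4.3))
def B(x,y,z): return np.r_[b+Rb@[x/1e3,y/1e3],.075+z/1e3]
print('side px: staple bridge',proj(p,B(15,-14,29)),'box corner RL',proj(p,B(100,70,0)),'FL',proj(p,B(-100,70,0)))
# dish in the first wide picture
p0=P['side'].copy(); p0['pixels']=cv2.imread('pics/side0.png')[:,:,::-1]
d=np.abs(p0['pixels'].astype(int)-p['pixels']).sum(2)[240:300,215:285]; print('dish area change',(d>90).sum())
E
```

```text
clock: 24.62
eef_pos: [0.4833, 0.1383, 0.2549]
tool_rot: [179.9, 0.1, -175.5]
wrist_force: [3.0, 3.0, 4.4]
opening: 0.0504
grip_force: 96.1
side dial 0.64 [300.6 246.3] [295.1 241.5 308.9 254.9] [0.4706 0.129  0.11  ]
side padlock 0.68 [287.3 256.3] [246.  239.6 311.7 271.4] [0.4882 0.1582 0.1   ]
side shackle 0.56 [260.5 256.2] [248.  250.2 272.1 260.4] [0.5463 0.1475 0.09  ]
side petri_dish 0.77 [239.3 267.2] [223.7 254.6 255.1 277.7] [0.5741 0.1882 0.082 ]
wrist dial 0.66 [321.1 328.5] [265.5 271.5 374.7 398.1] [0.4786 0.1378 0.11  ]
wrist padlock 0.6 [319.8 314.8] [247.5 230.1 392.7 417.3] [0.4788 0.1373 0.1   ]
wrist shackle 0.67 [334.2 407.1] [281.3 401.8 358.9 412.9] [0.5292 0.1477 0.09  ]
wrist petri_dish 0.63 [455.3 457.2] [451.9 445.6 461.7 468.5] [0.5614 0.211  0.082 ]
side px: staple bridge [[268.24090482 246.45405198]] box corner RL [[212.86082923 275.54740469]] FL [[318.87576303 282.99162667]]
dish area change 163
```

The dial is still 4.7 mm behind the TCP, so there is no slip, and the shackle slides at 2.5 N, so a 20 N block must be on the body or fingertips. The upward force suggests the fingertips are riding onto the rail rivets. I'll lift about 2 mm (3.5 mm is free inside the eye) and advance in small steps.

```bash
python3 -m handwheel '[0,0,-0.04,0,0,0,-1, 0,0,0,0,0,0,-1]' | grep -E "pos|wrist"; python3 -m handwheel '[-0.06,0,0,0,0,0,-1, 0,0,0,0,0,0,-1]' | grep -E "pos|wrist"; python3 -m handwheel '[-0.03,0,0,0,0,0,-1, 0,0,0,0,0,0,-1]'| grep -E "pos|wrist|rot"
```

```text
eef_pos: [0.482, 0.1382, 0.2554]
wrist_force: [1.3, 5.0, -2.5]
eef_pos: [0.4833, 0.1382, 0.255]
wrist_force: [-5.0, 5.1, 3.9]
eef_pos: [0.4838, 0.1382, 0.255]
tool_rot: [179.9, -0.5, -175.5]
wrist_force: [-9.8, 4.9, 8.6]
```

The tips sit at z ≈ 0.0815, right on the rail tops at 0.081, and contact began on closing, so they are likely hitting rail rivets. I'll back off, release, regrip about 6 mm higher, and advance.

```bash
python3 -m handwheel '[0.1,0,0.02,0,0,0,-1, 0,0,0,0,0,0,-1, 0,0,0,0,0,0,0.3, 0,0,0,0,0,0,0.42, 0,0,-0.06,0,0,0,0.42, 0,0,-0.05,0,0,0,0.42, 0,0,0,0,0,0,0.42]'; python3 -m handwheel '[0,0,0,0,0,0,0.1, 0,0,0,0,0,0,-1, 0,0,0,0,0,0,-1, 0,0,0,0,0,0,-1]' 100;  python3 -m handwheel '[-0.06,0,0,0,0,0,-1, -0.06,0,0,0,0,0,-1, 0,0,0,0,0,0,-1]'
```

```text
clock: 26.75
eef_pos: [0.4823, 0.1378, 0.2609]
tool_rot: [-180.0, -0.0, -175.5]
wrist_force: [-0.4, -0.2, -0.3]
opening: 0.0606
grip_force: 0.0
clock: 27.25
eef_pos: [0.4822, 0.138, 0.2614]
tool_rot: [180.0, -0.0, -175.5]
wrist_force: [-2.2, 1.1, 8.8]
opening: 0.0494
grip_force: 104.2
clock: 27.62
eef_pos: [0.4858, 0.1383, 0.2614]
tool_rot: [179.9, -0.3, -175.5]
wrist_force: [-14.5, 0.5, 18.6]
opening: 0.05
grip_force: 105.5
```

The x/z force ratio stays near 0.6 throughout, which points to a friction jam: the grip presses the lock down on the box and pushing forward adds load. I'll back off and unload it vertically before advancing.

```bash
python3 -m handwheel '[0.08,0,0,0,0,0,-1, 0,0,-0.04,0,0,0,-1, 0,0,0,0,0,0,-1]' | grep -E "pos|wrist"; python3 -m handwheel '[0,0,-0.02,0,0,0,-1, 0,0,0,0,0,0,-1]' | grep -E "pos|wrist"; python3 -m handwheel '[0,0,-0.02,0,0,0,-1, 0,0,0,0,0,0,-1]' | grep -E "pos|wrist|rot"
```

```text
eef_pos: [0.4839, 0.1382, 0.2622]
wrist_force: [-1.0, 4.0, -3.2]
eef_pos: [0.4838, 0.1381, 0.263]
wrist_force: [0.4, 5.4, -7.2]
eef_pos: [0.4838, 0.1381, 0.2642]
tool_rot: [180.0, -0.1, -175.5]
wrist_force: [-0.4, 4.9, -6.6]
```

The lock now hangs free, about 2 mm up and carrying only its weight. Advancing.

```bash
python3 -m handwheel '[-0.06,0,0,0,0,0,-1, 0,0,0,0,0,0,-1]' | grep -E "pos|wrist"; python3 -m handwheel '[-0.06,0,0,0,0,0,-1, 0,0,0,0,0,0,-1]' | grep -E "pos|wrist"; python3 -m handwheel '[-0.05,0,0,0,0,0,-1, 0,0,0,0,0,0,-1]' | grep -E "pos|wrist|rot"
python3 - <<'E'
from h import *
P={n:shot(n) for n in('side','wrist')}
for n,p in P.items():
  cv2.imwrite(f'pics/{n}9.png',p['pixels'][:,:,::-1])
  for q,z in (('dial',.112),('shackle',.092),('petri_dish',.082)):
    c=cen(p,q)
    if c: print(n,q,round(c[0],2),np.round(c[1],1),np.round(c[2],1),atz(p,c[1],z).round(4))
E
```

```text
eef_pos: [0.4865, 0.1383, 0.2641]
wrist_force: [-2.3, 5.4, -5.5]
eef_pos: [0.4894, 0.1386, 0.264]
wrist_force: [-1.8, 5.0, -6.4]
eef_pos: [0.4919, 0.1387, 0.264]
tool_rot: [180.0, -0.2, -175.5]
wrist_force: [-2.8, 5.1, -5.7]
side dial 0.52 [296.7 244.9] [289.2 237.9 304.  254.5] [0.4785 0.1282 0.112 ]
side shackle 0.51 [258.9 255.2] [242.8 247.7 270.  258.7] [0.5491 0.148  0.092 ]
side petri_dish 0.84 [238.2 267.5] [222.4 254.1 254.5 278.1] [0.5756 0.1898 0.082 ]
wrist dial 0.6 [321.1 316.5] [267.1 265.5 373.3 378.5] [0.4857 0.138  0.112 ]
wrist shackle 0.93 [343.  400.7] [280.5 384.6 362.9 413.2] [0.5391 0.1526 0.092 ]
```

```bash
python3 - <<'E'
from h import *
I=[cv2.cvtColor(cv2.imread(f'pics/{n}.png'),6) for n in('side0','side7','side8','side9')]
def tm(box,ref=0):
    x0,y0,x1,y1=box; t=cv2.resize(I[ref][y0:y1,x0:x1],None,fx=8,fy=8,interpolation=2)
    for im in I:
        s=cv2.resize(im[y0-6:y1+6,x0-8:x1+8],None,fx=8,fy=8,interpolation=2)
        r=cv2.matchTemplate(s,t,5); _,v,_,l=cv2.minMaxLoc(r); print(box,round(v,3),l[0]/8-8,l[1]/8-6)
tm((220,262,258,282)); tm((225,275,310,318)); tm((296,150,340,200))
v=[cv2.resize(cv2.imread(f'pics/{n}.png')[230:290,210:320],(550,300),interpolation=2) for n in('side0','side9')]
cv2.imwrite('pics/last.png',np.vstack(v))
E
```

```text
(220, 262, 258, 282) 1.0 0.0 0.0
(220, 262, 258, 282) 1.0 0.0 0.0
(220, 262, 258, 282) 1.0 0.0 0.0
(220, 262, 258, 282) 0.997 -0.75 0.125
(225, 275, 310, 318) 1.0 0.0 0.0
(225, 275, 310, 318) 0.999 0.0 0.0
(225, 275, 310, 318) 0.999 0.0 0.0
(225, 275, 310, 318) 0.999 0.0 0.0
(296, 150, 340, 200) 1.0 0.0 0.0
(296, 150, 340, 200) 0.938 0.25 0.0
(296, 150, 340, 200) 0.919 0.25 0.0
(296, 150, 340, 200) 0.96 0.125 0.0
```

View pics/last.png

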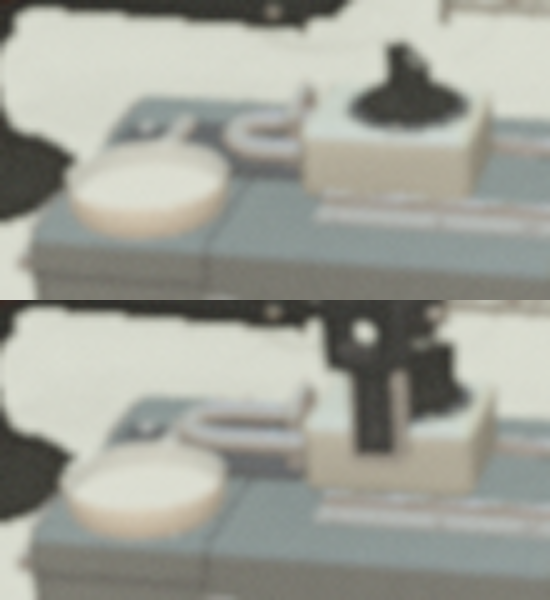

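Bottom half (now): the shackle is fully out with the staple in the gap at about (307, 400), and the bow just touched the dish, nudging it under 2 mm (0.75 px). I'll back off 1.5 mm and lift straight up.

```bash
python3 -m handwheel '[0.03,0,0,0,0,0,-1, 0,0,-0.04,0,0,0,-1, 0,0,-0.04,0,0,0,-1, 0,0,-0.04,0,0,0,-1, 0,0,0,0,0,0,-1]' ; python3 -m handwheel '[0,0,-0.06,0,0,0,-1, 0,0,-0.06,0,0,0,-1, 0,0,0,0,0,0,-1]' | grep -E "pos|wrist|open"
```

```text
clock: 30.28
eef_pos: [0.4913, 0.1381, 0.2708]
tool_rot: [-179.9, -0.0, -175.6]
wrist_force: [0.2, -0.7, -4.0]
opening: 0.0497
grip_force: 104.8
eef_pos: [0.4914, 0.1385, 0.2769]
wrist_force: [0.2, -0.2, -4.5]
opening: 0.0494
```

The lock lifted past the bridge height with only its weight on the wrist, so it is unhooked. Raising to the final height.

```bash
python3 -m handwheel '[0,0,-0.15,0,0,0,-1, 0,0,-0.25,0,0,0,-1, 0,0,-0.3,0,0,0,-1, 0,0,-0.3,0,0,0,-1, 0,0,-0.3,0,0,0,-1, 0,0,-0.25,0,0,0,-1, 0,0,-0.15,0,0,0,-1, 0,0,0,0,0,0,-1, 0,0,0,0,0,0,-1, 0,0,0,0,0,0,-1]'; python3 - <<'E'
from h import *
P={n:shot(n,n+'10') for n in('side','wrist')}
for n,p in P.items():
  for q,z in (('dial',.21),('padlock',.19),('shackle',.19),('petri_dish',.082)):
    c=cen(p,q)
    if c: print(n,q,round(c[0],2),np.round(c[1],1),np.round(c[2],1),atz(p,c[1],z).round(4))
I=[cv2.cvtColor(cv2.imread(f'pics/{n}.png'),6) for n in('side0','side10')]
t=cv2.resize(I[0][262:282,220:258],None,fx=8,fy=8,interpolation=2);s=cv2.resize(I[1][256:288,212:266],None,fx=8,fy=8,interpolation=2)
_,v,_,l=cv2.minMaxLoc(cv2.matchTemplate(s,t,5));print(v,l[0]/8-8,l[1]/8-6)
E
```

```text
clock: 31.9
eef_pos: [0.491, 0.1385, 0.3609]
tool_rot: [-180.0, -0.1, -175.5]
wrist_force: [0.6, 0.5, -4.3]
opening: 0.0493
grip_force: 104.8
side dial 0.44 [295.6 195.5] [288.8 188.4 300.7 203. ] [0.4783 0.126  0.21  ]
side padlock 0.97 [283.4 207.2] [241.6 191.9 308.7 222.8] [0.4986 0.1387 0.19  ]
side shackle 0.48 [255.9 207.1] [243.8 203.3 268.9 211.1] [0.5489 0.1492 0.19  ]
side petri_dish 0.84 [239.  267.6] [224.2 258.  254.4 274.4] [0.5741 0.1898 0.082 ]
wrist dial 0.73 [321.  316.5] [267.1 264.8 372.4 380.1] [0.4845 0.1375 0.21  ]
wrist padlock 0.74 [319.7 307.3] [250.9 223.8 390.8 414.3] [0.4912 0.1376 0.19  ]
wrist shackle 0.72 [324.5 401.1] [279.  387.  361.2 415. ] [0.5386 0.1435 0.19  ]
wrist petri_dish 0.66 [384.5 373.1] [380.7 357.9 390.1 383. ] [0.6006 0.1978 0.082 ]
0.9970868825912476 -0.75 0.125
```

```bash
python3 - <<'E'
from h import *
p=shot('side'); c=cen(p,'padlock'); s=cen(p,'shackle'); ys,xs=np.nonzero(c[3]); i=xs.argmin(); print('mask left',xs[i],ys[xs==xs[i]].mean(), 'padlock box',c[2], 'shackle box',s and s[2])
a=np.radians(4.4); o=np.array([.491,.1385])
for e in(0,.01,.015,.02):
  th=np.linspace(0,2*np.pi,120); X=[]
  L=np.c_[.050+e+.0185*np.cos(th),.0185*np.sin(th)]
  W=o+L@np.array([[np.cos(a),np.sin(a)],[-np.sin(a),np.cos(a)]])
  q=proj(p,np.c_[W,np.full(120,.174+.015)]); j=q[:,0].argmin(); print(e,q[j].round(1))
print(manip.sense()['clock'],manip.sense()['dq'])
E
```

```text
mask left 243 206.5 padlock box [239.6, 188.7, 309.3, 220.6] shackle box [242.9, 200.8, 271.2, 211.5]
0 [251.4 207.3]
0.01 [246.2 207.1]
0.015 [243.7 207. ]
0.02 [241.1 206.9]
32.55 [-0.01243247 -0.01140709  0.04383186  0.07361597 -0.02516034 -0.0731587 ]
```

The projection suggests the bow is 16–20 mm out, so I'll check it at subpixel level.

```bash
python3 - <<'E'
from h import *
p=shot('side'); im=p['pixels'].astype(int)
g=cv2.cvtColor(p['pixels'],7)
for r in range(202,213): print(r,g[r,234:276].tolist())
a=np.radians(4.4); o=np.array([.491,.1385]); R=np.array([[np.cos(a),-np.sin(a)],[np.sin(a),np.cos(a)]])
def L(x,y,z): return proj(p,np.r_[o+R@[x/1e3,y/1e3],.174+z/1e3])[0].round(1)
print('body top/bot front-left',L(33,26,30),L(33,26,0),'rear-left',L(-33,26,30),L(-33,26,0),'front-right top',L(33,-26,30),'toe',L(47,-14,15))
for r in (196,200,204,208,214,218): print(r,g[r,264:316].tolist())
E
```

```text
202 [52, 53, 51, 52, 53, 53, 53, 53, 47, 55, 70, 87, 107, 121, 142, 162, 165, 163, 164, 162, 162, 163, 164, 165, 165, 166, 165, 166, 166, 166, 148, 109, 70, 52, 71, 111, 159, 189, 202, 204, 206, 204]
203 [50, 53, 51, 54, 52, 50, 48, 52, 63, 89, 118, 140, 157, 163, 172, 181, 182, 180, 179, 179, 180, 180, 179, 181, 183, 182, 183, 183, 184, 184, 173, 145, 101, 76, 110, 158, 189, 202, 206, 206, 206, 205]
204 [52, 49, 49, 50, 50, 49, 49, 58, 99, 140, 163, 172, 176, 175, 173, 175, 175, 174, 175, 172, 172, 172, 173, 174, 173, 175, 176, 176, 178, 179, 173, 158, 125, 102, 145, 185, 203, 207, 207, 206, 206, 207]
205 [46, 46, 51, 51, 48, 45, 48, 78, 128, 166, 182, 181, 175, 167, 159, 157, 155, 155, 153, 154, 152, 154, 152, 154, 153, 154, 155, 157, 157, 158, 157, 150, 125, 111, 155, 193, 202, 204, 203, 204, 204, 205]
206 [45, 46, 49, 47, 47, 45, 49, 83, 135, 170, 182, 182, 174, 166, 155, 150, 148, 148, 149, 151, 151, 150, 149, 147, 150, 147, 148, 145, 142, 145, 150, 146, 121, 105, 145, 182, 193, 194, 194, 195, 196, 197]
207 [47, 45, 49, 44, 51, 47, 47, 75, 124, 161, 174, 179, 179, 173, 169, 167,
[... 2073 characters left out ...]
, 92, 62, 60, 63, 63, 60, 62, 84, 119, 140, 146, 160, 175, 182, 181, 180, 181, 179, 182, 182, 182, 182, 178, 170, 151, 140, 135, 131, 132, 142, 153, 154, 157, 161, 157, 149, 145]
214 [52, 52, 55, 78, 121, 150, 164, 165, 167, 166, 165, 165, 166, 166, 165, 164, 163, 162, 163, 164, 163, 162, 164, 163, 165, 167, 166, 168, 167, 168, 168, 168, 169, 168, 168, 169, 168, 164, 157, 145, 135, 145, 168, 185, 186, 177, 165, 165, 162, 154, 144, 145]
218 [55, 57, 56, 70, 105, 134, 144, 145, 146, 146, 145, 147, 145, 150, 155, 158, 159, 160, 158, 158, 160, 160, 160, 160, 159, 158, 159, 159, 161, 159, 161, 161, 162, 163, 163, 163, 162, 160, 156, 160, 180, 190, 186, 171, 159, 151, 140, 127, 124, 125, 131, 138]
```

Relative to the body's front edge, the bow lies at 240.4 px against a predicted 241.1 px for 20 mm, so the shackle is fully open. The lock is level, about 10 cm above the box and still.

```bash
python3 -c "
from h import *
print(manip.hand_in())"
```

```text
the job is handed in; nothing more can be done
None
```

The padlock is off the hasp and handed in: open, level and held still about 10 cm above the box top. While I brought the gap to the staple, the bow nudged the petri dish by just under 2 mm.

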